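# Set the line selector by clicks and lock it

## Robot

A 6-joint arm with a two-finger parallel gripper is mounted at the origin on the work surface. World frame = base frame: x ahead of the robot, y to its left, z up, the work surface at z = 0. Lengths are in mm, angles in degrees, forces in N, time in s.
With the tool pointing down it reaches from about 300 to 850 mm from the base axis. Payload 4.2 kg.
Tool frame: the origin (TCP) lies between the finger pads; the fingertips stand 25 mm ahead of it and the grasp point (between the pads) lies 6 mm ahead of it; x points along the fingers, y is the direction in which the jaws open and shut, and the axes are right-handed (so a half turn about x gives the same grasp; the last joint's range is limited). The gripper opens to 91 mm and grips with 3 to 60 N. Pads are 32 mm wide; open, the fingers measure 118 mm over their backs; the gripper's body (76 mm by 178 mm) begins 60 mm behind the grasp point.
Start: joints at [64.916, 18.312, 89.639, -0, 72.044, -1.146], TCP at [233.31, 525.554, 238.976] pointing down, gripper open.
Joint ranges: [-177.97, 177.97], [-48.28, 115.42], [12.27, 149.76], [-77.06, 257.06], [2.81, 150.46], [-146.56, 146.56]. Speed limits (degrees/s): [147.25, 147.25, 180, 180, 180, 180].

## Interface

Orientations are given as [roll, pitch, yaw] about the fixed x, y, z axes, in that order (R = Rz(yaw) Ry(pitch) Rx(roll)).
In Python, from workcell import env gives the robot as it stands.
- The arm moves only by the tool jog_arm, never from a script. Its argument "plan" is one flat list of numbers, 4 for each row, row after row: the shift along the tool's x, y, z in cm, then the turn about the tool's x in units of 6 degrees (1.0 is 6 degrees). In form: [tx, ty, tz, turn, tx, ty, tz, turn, ...]. A call has 1 to 12 rows; each row shifts and turns the commanded pose from where the row before left it, along the tool's axes as they then stand; what a row does not reach is not made up. A row lasts 1/12 s, in which the tool goes at most 41.7 mm and 7.16 degrees, less where a joint would pass 70% of its speed; a pose out of reach is approached as far as the arm can. A call with a gripper value outside its range is refused whole. "claw" is the finger opening in cm, from 0 to 9.12, set as the call begins (left out, the last holds). The fingers move at their own pace and stop on an object; "newtons" is the grip in N (left out, the last holds). Time passes only in rows, so rows that do not move let the fingers close. It gives the time, the measured TCP pose, the force and the opening at its end, in the units of the state.
- env.state(): the state, without advancing time (a new reading comes with each control period).
- env.grab_frame(name): name is "scene" or "side" or "wrist"; returns the picture (400x640x3 uint8, red, green, blue); there is no depth.
- env.calibration(name): a dict with "vertical_fov" (degrees; the focal length in pixels is half the picture's height over the tangent of half this angle, whatever the lens; pixels are square), "cx", "cy" (the principal point, pixels), "origin" and "orientation" of the camera in the world; the wrist camera has in their place "T_tool_cam" (4x4, takes a point from camera to tool coordinates, whose origin is the TCP and whose axes are the tool frame's). Camera axes: x right, y down, z forward; pixel columns grow to the right and rows downward; lengths in mm; the calibration is good to about 2 mm. A picture is of the moment at which its call begins: read the wrist's pose just before it. calibration takes no time and is no camera call.
- env.job_done(): hands the job in, once; it reports no verdict.
The state is a dict: "time_s": time; "qpos": joint angles; "qvel": joint speeds; "effort": joint torques, N m; "ee_pos": TCP position; "ee_rot": TCP orientation; "force": force on the tool from outside, world axes, zero at the start; "torque": the same for the moment, N m; "gripper_width": finger opening in mm.
Only numpy, scipy, OpenCV 4.12 (cv2) and the standard library are available. Lean on these libraries where they do the work, as an engineer would, in place of code of your own. Each camera call takes 0.05 s, during which the arm holds its last target.

## Task

The knurled knob on the line selector box has lost its pointer, so set it by feel: turn it anticlockwise (seen from above) until it leans on its springy end stop, without straining the stop, then turn it clockwise exactly four clicks, and lock it by pushing the steel bolt beside it fully down. The bolt goes down only at that setting, so never force it if it is blocked, and leave the other things on the bench where they are.

Things in the scene. Friction and masses are not known exactly. Their poses are not given: they have to be found in the camera images.
- selector: Line selector, fixed: grey housing 130 (x) x 210 (y) x 55 mm high, flat metal top panel, yawed on the bench. Origin: centre of its underside; z up. On top stand the knob (axis at x 0, y +40 mm) and the lock bolt (axis at x 0, y -55 mm). Inside, a gate blocks the bolt after 2 mm of travel at every knob setting but one: four clicks clockwise from the end stop.
- knob_top (a point): Centre of the knob's top face, on its axis, 91 mm above the bench; fixed to the box, does not turn. Plain round black knurled knob 36 mm in diameter, 34 mm high, 2 mm clear of the panel, vertical axis, no mark: its angle can only be felt. Starts 2 to 7 clicks clockwise of its end stop.
- detent_seat (a point): Place of the detent inside the box, 30 mm beside the knob's axis and 30 mm under the panel (fixed). 15 rest positions a turn: one click is 24 degrees (0.419 rad). The moment on the knob peaks (0.1 to 0.2 N m) soon after leaving a rest position, falls to nil half-way (12 degrees), then pulls the knob on into the next. Let go, the knob falls into the nearest rest position.
- stop: The knob's end stop, hidden in the box: a sprung steel block met by a lug 22 mm from the knob's axis, 0.03 rad anticlockwise of the last rest position. It yields by 8 N/mm (3.9 N m per rad of knob), so the moment climbs well above a click's; over 22 N (0.15 rad past the last rest position) it is strained. Let go, the knob returns to that rest position; clicks count from there.
- bolt (a joint): Travel of the lock bolt, m: 0 = up (start), 0.010 = fully down. A vertical steel push bolt that stays where it is left; about 3 N of friction. It locks the knob when down.
- bolt_top (a point): Centre of the top face of the bolt's round steel head, 24 mm in diameter and 6 mm thick, on a 12 mm stem; 18 mm above the panel (73 mm above the bench) when up, 8 mm above the panel when fully down. Moves with the bolt.
- bolt_pin: The bolt's pin inside the box, hidden, carried by the bolt: a 6 mm round pin, slightly sprung, which bears on the gate when the bolt is pushed at a wrong setting; more than 20 N on it counts as forcing. Origin near the pin's lower end.
- screwdriver_grip (a point): Bystander: screwdriver 190 mm long lying by the box; point in its handle.
- torch_mid (a point): Bystander: metal hand torch, 113 mm long, 32 mm thick at the head, lying by the box; point on its axis near its middle.
- module_a_mid (a point): Bystander: pluggable metal module 64 x 14 x 12 mm lying by the box; its centre.
- module_b_mid (a point): Bystander: the same kind of module 64 x 14 x 12 mm; its centre.
- nut_jar_mid (a point): Bystander: small closed jar, 48 mm in diameter, 50 mm high, standing by the box; its centre.
- mug_mid (a point): Bystander: white mug, 80 mm in diameter, 90 mm high, to the left; its centre.
- tape_mid (a point): Bystander: black roll 90 mm in diameter, 19 mm high, lying flat to the right; its centre.
Things that resemble listed ones, but are neither listed nor needed, are in the scene too. Leave any blue look-alike of the selector alone.

How it is judged:
By the outcome, as a careful person would: the job done as asked, in the order asked, and still so for the second after the job is handed in, with the robot touching nothing.
It also fails if it takes over 64 s, if anything falls off the work surface, if the arm or the gripper's body presses on something with over 40 N, if the wrist force passes 120 N, or if a joint passes its speed limit or range.

## Working session

There is one attempt and no reset: what is moved stays moved. The work goes in short steps, Python scripts to look and compute and a tool call to move; the robot and the scene stay as the last step left them, time stands still between calls to the robot, and variables do not carry over. Pictures are saved under pics/ and viewed, and the job is handed in when it is done.

Besides the shell and the picture viewer there is one more tool, called after ">>>" by a JSON object that holds its "api" and its "payload", one argument or row to a line. jog_arm: Moves the arm, as the interface text tells. Its arguments: {"type":"object","properties":{"plan":{"type":"array"},"claw":{"type":"number"},"newtons":{"type":"number"}},"required":["plan"]}

```bash
ls; mkdir -p pics; python3 - <<'E'
from workcell import env
import cv2
print(env.state())
for n in ["scene","side","wrist"]:
    print(n,env.calibration(n))
    im=env.grab_frame(n); cv2.imwrite(f"pics/{n}0.png",im[:,:,::-1])
E
```

```text
pics
{'time_s': 0.0, 'qpos': array([ 6.49159780e+01,  1.83503609e+01,  8.97080260e+01, -9.70586768e-04,
        7.20415415e+01, -1.14687569e+00]), 'qvel': array([ 0.13922195,  0.01419429,  0.14799556, -0.02787801, -0.03491018,
       -0.09266657]), 'effort': array([-1.53909859e-03, -4.12456298e+01, -2.31971580e+01,  7.25950976e-02,
        4.58568195e-02, -1.57621894e-04]), 'ee_pos': array([233.11274053, 525.11812524, 238.12208482]), 'ee_rot': array([ -90.61779941,   89.90006736, -114.55464566]), 'force': array([-0.42076315, -0.69560817,  0.27912143]), 'torque': array([-0.0305189 , -0.00283486, -0.00014389]), 'gripper_width': 91.55375808105961}
scene {'vertical_fov': 47.785968455796834, 'cx': 319.3496399401765, 'cy': 202.30281699444527, 'origin': array([1054.70421011, -170.90681875, 1017.10077577]), 'orientation': array([-147.43137809,    0.3881988 ,   73.40005972])}
side {'vertical_fov': 52.486241799396, 'cx': 313.79947112471507, 'cy': 201.91721375287258, 'origin': array([ -33.80778034, -815.24115827,  873.25880966]), 'orientation': array([-129.28230509,    1.1142717 ,  -33.68231708])}
wrist {'vertical_fov': 63.139501072007725, 'cx': 319.16168086497504, 'cy': 198.91664747672064, 'T_tool_cam': array([[-7.66855869e-04, -2.41266741e-01,  9.70458537e-01,
        -1.45625950e+02],
       [ 9.99999690e-01, -3.59010365e-04,  7.00945321e-04,
         4.50628922e-01],
       [ 1.79289880e-04,  9.70458773e-01,  2.41266941e-01,
        -6.74243721e+01],
       [ 0.00000000e+00,  0.00000000e+00,  0.00000000e+00,
         1.00000000e+00]])}
```

View pics/scene0.png

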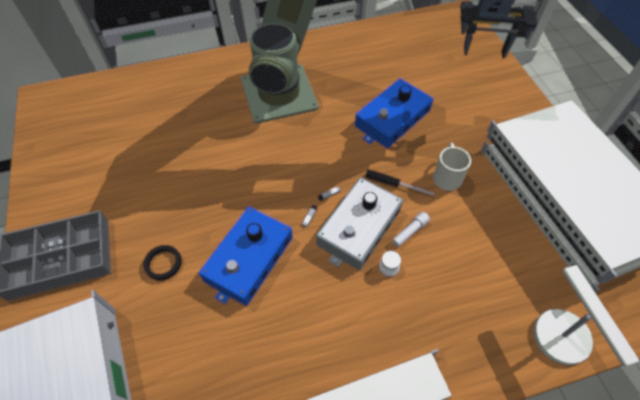

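View pics/side0.png

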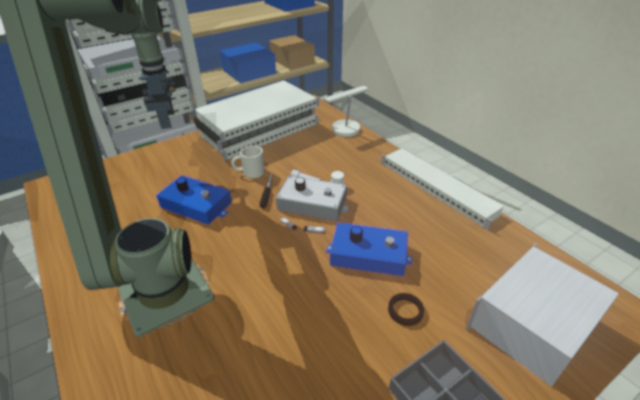

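View pics/wrist0.png

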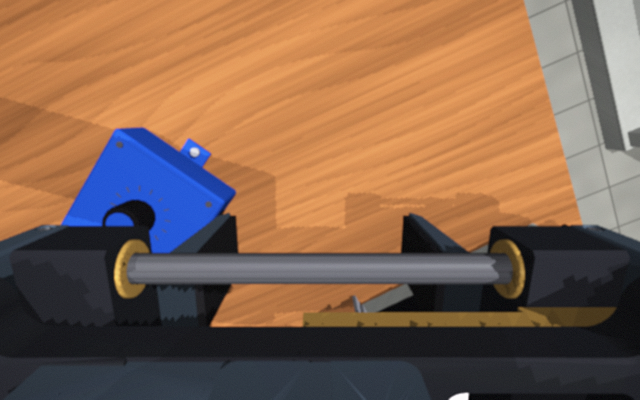

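```bash
cat > h.py <<'E'
from workcell import env
import numpy as np, cv2
from scipy.spatial.transform import Rotation as R
def cam(n,st=None):
    c=env.calibration(n); f=200/np.tan(np.radians(c['vertical_fov']/2))
    K=np.array([[f,0,c['cx']],[0,f,c['cy']],[0,0,1]])
    if 'origin' in c:
        return K,R.from_euler('xyz',c['orientation'],degrees=True).as_matrix(),np.array(c['origin'])
    Rt=R.from_euler('xyz',st['ee_rot'],degrees=True).as_matrix(); T=c['T_tool_cam']
    return K,Rt@T[:3,:3],Rt@T[:3,3]+st['ee_pos']
def back(C,uv,z):
    K,Rm,o=C; d=Rm@np.linalg.solve(K,[uv[0],uv[1],1.]); return o+d*(z-o[2])/d[2]
def proj(C,p):
    K,Rm,o=C; q=K@(Rm.T@(np.array(p)-o)); return q[:2]/q[2]
E
python3 - <<'E'
import cv2
a=cv2.imread('pics/scene0.png')[165:285,300:450]; b=cv2.imread('pics/side0.png')[155:235,265:365]
cv2.imwrite('pics/sc_z.png',cv2.resize(a,None,fx=5,fy=5,interpolation=cv2.INTER_CUBIC)); cv2.imwrite('pics/si_z.png',cv2.resize(b,None,fx=7,fy=7,interpolation=cv2.INTER_CUBIC))
E
```

```text
(no output)
```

View pics/sc_z.png

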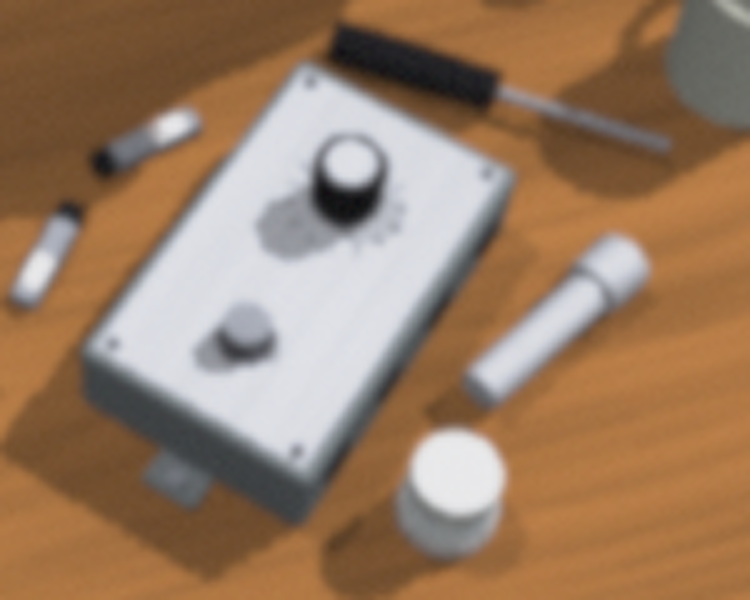

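View pics/si_z.png

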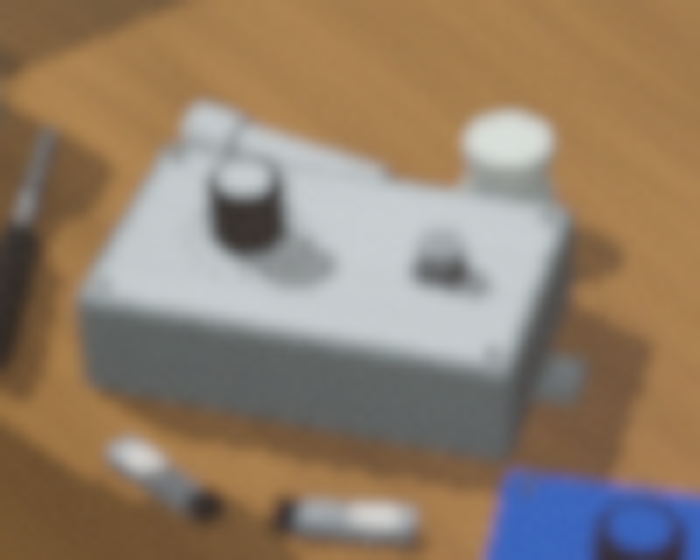

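```bash
python3 - <<'E'
from h import *
S=cam('scene');D=cam('side')
ks,bs=back(S,(369.8,197),91),back(S,(348.8,229.7),73)
kd,bd=back(D,(299.6,180.5),91),back(D,(328,189.5),73)
print(ks,bs,kd,bd)
for k,b in((ks,bs),(kd,bd)):
    d=k-b; print(np.linalg.norm(d[:2]),np.degrees(np.arctan2(d[1],d[0])))
# corners top panel from scene zoom
c=[np.array(p)/5+[299.6,164.6] for p in [(305,63),(514,178),(302,500),(85,350)]]
P=[back(S,p,55)[:2] for p in c]; print(P, sum(P)/4)
for i in range(4): v=P[(i+1)%4]-P[i]; print(np.linalg.norm(v),np.degrees(np.arctan2(v[1],v[0])))
E
```

```text
[507.05508368 114.80251948  91.        ] [569.71237995  40.37552458  73.        ] [507.24525494 107.49536223  91.        ] [568.70409924  34.04076385  73.        ]
97.28984708846582 130.09276851212292
95.77456638790503 129.91893928040622
[array([420.43250689, 124.14649828]), array([518.79919719, 201.52785156]), array([655.77253943,  39.72917851]), array([550.78324402, -34.42306004])] [536.44687188  82.74511708]
125.15542176201409 38.190790393741445
211.99176183193322 -49.74986492802756
128.53523498871309 -144.76705807081663
205.26962633171027 129.42161924665612
```

```bash
python3 - <<'E'
from h import *
s=env.state(); M=R.from_euler('xyz',s['ee_rot'],degrees=True).as_matrix()
print(np.round(M,3))
d=np.array([507,111,239])-s['ee_pos']; print(M.T@d/10)
E
```

```text
[[-0.001  0.406  0.914]
 [-0.001  0.914 -0.406]
 [-1.    -0.001 -0.   ]]
[-3.46413395e-02 -2.67491062e+01  4.18364040e+01]
```

>>> {"api": "jog_arm", "payload": {
  "plan": [0, -1, 1.6, 0, 0, -2, 3.12, 0, 0, -2.2, 3.4, 0, 0, -2.2, 3.4, 0, 0, -2.2, 3.4, 0, 0, -2.2, 3.4, 0, 0, -2.2, 3.4, 0, 0, -2.2, 3.4, 0, 0, -2.2, 3.4, 0, 0, -2.2, 3.4, 0, 0, -2.2, 3.4, 0, 0, -2.2, 3.4, 0]
}}

```text
time_s: 1.15
ee_pos: [486.3, 138.0, 238.9]
ee_rot: [137.4, 90.0, 113.5]
force: [0.7, 0.3, 0.0]
gripper_width: 91.3
```

>>> {"api": "jog_arm", "payload": {
  "plan": [0, -1.5, 2.3, 0.5, 0, -0.3, 0.8, 1, 0, 0, 0, 1, 0, 0, 0, 1]
}}

```text
time_s: 1.48
ee_pos: [506.8, 109.5, 238.5]
ee_rot: [-133.0, 89.9, -178.3]
force: [0.1, -0.2, 0.0]
gripper_width: 91.2
```

```bash
python3 - <<'E'
from h import *
s=env.state(); M=R.from_euler('xyz',s['ee_rot'],degrees=True).as_matrix()
print(np.round(M,3),s['ee_pos'],s['qpos'])
im=env.grab_frame('wrist'); cv2.imwrite('pics/w1.png',im[:,:,::-1])
C=cam('wrist',s)
print(proj(C,[507,111,91]),proj(C,[569,37,73]))
E
```

```text
[[-0.001  0.712  0.703]
 [-0.     0.703 -0.712]
 [-1.    -0.001 -0.001]] [506.80581119 109.53704799 238.47724366] [ 1.09200688e+01  1.32656295e+01  9.68640638e+01  8.76168855e-03
  6.99208421e+01 -3.37221439e+01]
[319.78710974 192.61788519] [312.2122462 278.3421881]
```

View pics/w1.png

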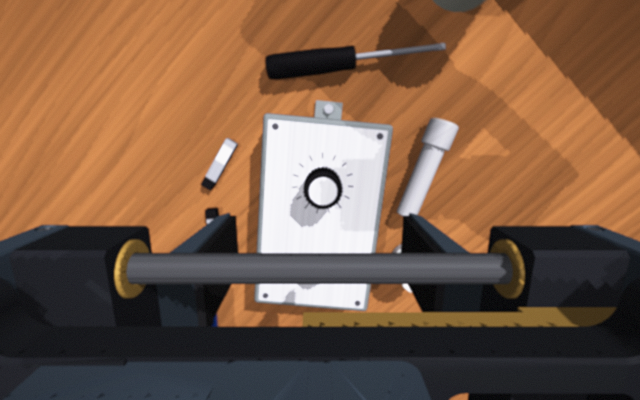

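```bash
python3 - <<'E'
import cv2
a=cv2.imread('pics/w1.png')[140:250,250:400]
cv2.imwrite('pics/w1z.png',cv2.resize(a,None,fx=5,fy=5,interpolation=cv2.INTER_CUBIC))
E
```

```text
(no output)
```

View pics/w1z.png

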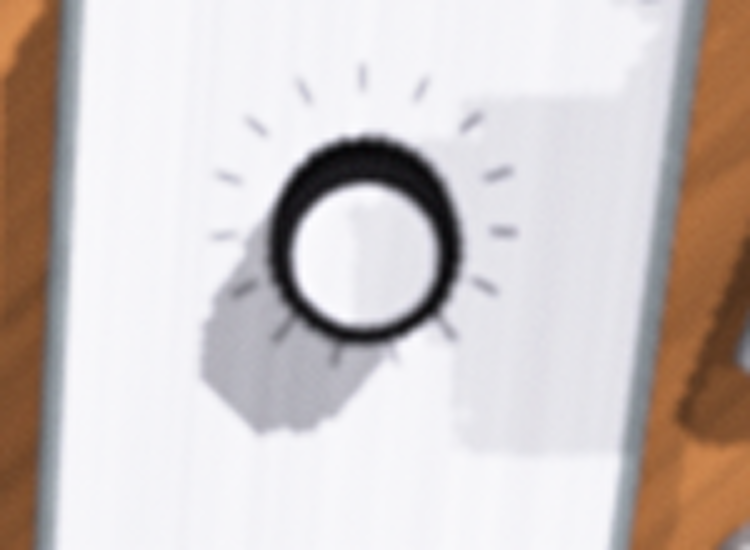

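```bash
python3 - <<'E'
from h import *
s=env.state(); C=cam('wrist',s)
k=back(C,(322.8,190.8),91); print(k)
# panel corners/screws: bolt hidden. yaw from edges
g=lambda x,y: back(C,(x,y),55)[:2]
P=[g(266,115.5),g(391,126),g(366,309),g(256,302)]
print(P,sum(P)/4)
for i in range(4): v=P[(i+1)%4]-P[i]; print(np.linalg.norm(v),np.degrees(np.arctan2(v[1],v[0])))
M=R.from_euler('xyz',s['ee_rot'],degrees=True).as_matrix()
print(M.T@(k-s['ee_pos']))
E
```

```text
[507.58145796 114.59149472  91.        ]
[array([420.68244346, 123.94371493]), array([515.46640355, 202.97821672]), array([645.22202164,  45.70045239]), array([550.04007352, -35.31863742])] [532.85273554  84.32593665]
123.41171566690758 39.82264375699021
203.89412836181666 -50.47705171023078
124.99478453172118 -139.59549602954675
205.17771158525716 129.0845327544766
[147.51876167   4.04095388  -2.52356617]
```

>>> {"api": "jog_arm", "payload": {
  "plan": [0, 0.4, -0.25, 0, 0.5, 0, 0, 1.1, 0.5, 0, 0, 1.15, 0.5, 0, 0, 1.15, 0.5, 0, 0, 1.15, 0.5, 0, 0, 1.15, 0.5, 0, 0, 1.15, 0.5, 0, 0, 1.15, 0.5, 0, 0, 1.15, 0.5, 0, 0, 1.15, 0.5, 0, 0, 1.15, 0, 0, 0, 1.15],
  "claw": 6.0
}}

```text
time_s: 2.53
ee_pos: [506.8, 115.7, 187.9]
ee_rot: [-52.6, 89.9, -173.3]
force: [-0.6, 1.3, -0.2]
gripper_width: 60.0
```

>>> {"api": "jog_arm", "payload": {
  "plan": [0, 0, 0, 0.8, 0, 0, 0, 0]
}}

```text
time_s: 2.7
ee_pos: [507.4, 115.8, 188.8]
ee_rot: [-79.2, 90.0, 155.5]
force: [-0.3, -0.1, 0.3]
gripper_width: 59.7
```

```bash
python3 - <<'E'
from h import *
s=env.state(); M=R.from_euler('xyz',s['ee_rot'],degrees=True).as_matrix()
print(np.round(M,3),s['ee_pos'],s['qpos'],s['torque'])
im=env.grab_frame('wrist'); cv2.imwrite('pics/w2.png',im[:,:,::-1])
C=cam('wrist',s); print(proj(C,[507.5,114.7,91]))
u,v=map(int,proj(C,[507.5,114.7,91]));print(u-75,v-55)
cv2.imwrite('pics/w2z.png',cv2.resize(im[v-55:v+55,u-75:u+75,::-1],None,fx=5,fy=5,interpolation=cv2.INTER_CUBIC))
E
```

```text
[[-0.     0.817 -0.577]
 [ 0.    -0.577 -0.817]
 [-1.    -0.     0.   ]] [507.40733244 115.76654521 188.77738413] [1.15809478e+01 1.56513439e+01 1.01181735e+02 9.64071460e-03
 6.31787443e+01 4.68081890e+01] [-0.09092636  0.09151849  0.0314025 ]
[320.00620836 209.65385102]
245 154
```

View pics/w2.png

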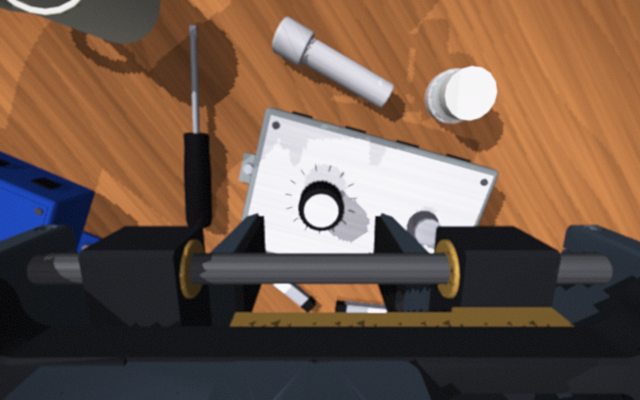

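View pics/w2z.png

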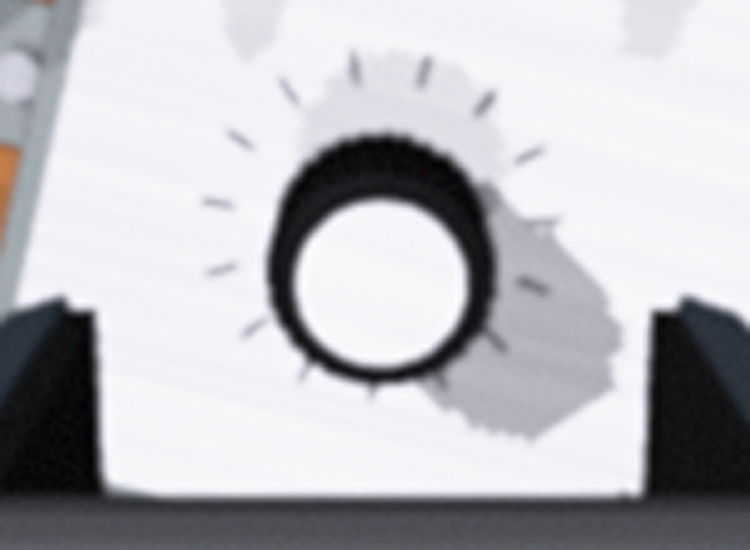

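```bash
python3 - <<'E'
from h import *
s=env.state(); C=cam('wrist',s)
k=back(C,(321.0,210.),91); print(k)
M=R.from_euler('xyz',s['ee_rot'],degrees=True).as_matrix()
print(M.T@(k-s['ee_pos']), M.T@(np.array([507.6,114.4,87])-s['ee_pos']))
E
```

```text
[507.98379911 113.96302745  91.        ]
[97.87425558  1.48836632  1.12014447] [101.8743631    0.92390758   0.98313021]
```

>>> {"api": "jog_arm", "payload": {
  "plan": [0.8, 0.1, 0.1, 0, 1.2, 0, 0, 0, 1.2, 0, 0, 0, 1.2, 0, 0, 0, 1.2, 0, 0, 0, 1.2, 0, 0, 0, 1.2, 0, 0, 0, 1.2, 0, 0, 0, 0.7, 0, 0, 0, 0.3, 0, 0, 0, 0, 0, 0, 0, 0, 0, 0, 0],
  "claw": 6.0
}}

```text
time_s: 3.75
ee_pos: [508.0, 113.9, 87.2]
ee_rot: [144.5, 90.0, 19.2]
force: [0.0, -0.3, 0.9]
gripper_width: 59.9
```

>>> {"api": "jog_arm", "payload": {
  "plan": [0, 0, 0, 0, 0, 0, 0, 0, 0, 0, 0, 0, 0, 0, 0, 0, 0, 0, 0, 0, 0, 0, 0, 0],
  "claw": 3.0,
  "newtons": 8
}}

```text
time_s: 4.25
ee_pos: [507.8, 114.4, 87.7]
ee_rot: [-169.9, 89.9, 64.7]
force: [-0.4, 1.1, 5.6]
gripper_width: 35.7
```

```bash
cat >> h.py <<'E'
def rep():
    s=env.state(); M=R.from_euler('xyz',s['ee_rot'],degrees=True).as_matrix()
    az=np.degrees(np.arctan2(M[1,1],M[0,1]))
    print('t%.2f'%s['time_s'],'pos',np.round(s['ee_pos'],2),'az %.2f'%az,'j6 %.2f'%s['qpos'][5],'Fw',np.round(s['force'],2),'Ftool',np.round(M.T@s['force'],2),'T',np.round(s['torque'],3),'w %.2f'%s['gripper_width'],'eff6 %.3f'%s['effort'][5], 'tilt',np.round(M[:2,0],4))
E
python3 -c "
from h import *;rep()"
```

```text
t4.25 pos [507.84 114.35  87.66] az -35.37 j6 46.70 Fw [-0.44  1.1   5.63] Ftool [-5.63 -0.99 -0.65] T [ 0.232  0.35  -0.049] w 35.70 eff6 -0.045 tilt [0.0006 0.0012]
```

>>> {"api": "jog_arm", "payload": {
  "plan": [0, 0, 0, 0, 0, 0, 0, 0, 0, 0, 0, 0],
  "claw": 3.0,
  "newtons": 40
}}

```text
time_s: 4.5
ee_pos: [507.9, 114.3, 87.7]
ee_rot: [-176.9, 89.9, 57.7]
force: [-2.1, 2.1, 3.8]
gripper_width: 35.3
```

```bash
python3 -c "
from h import *;rep()"
```

```text
t4.50 pos [507.91 114.33  87.7 ] az -35.37 j6 46.71 Fw [-2.08  2.07  3.8 ] Ftool [-3.8  -2.9  -0.49] T [ 0.26   0.41  -0.005] w 35.31 eff6 -0.043 tilt [0.0007 0.0011]
```

>>> {"api": "jog_arm", "payload": {
  "plan": [0, 0, 0, -0.25, 0, 0, 0, -0.25, 0, 0, 0, 0, 0, 0, 0, 0]
}}

```text
time_s: 4.83
ee_pos: [507.8, 114.4, 87.7]
ee_rot: [-173.8, 89.9, 63.8]
force: [-1.4, 1.7, 5.2]
gripper_width: 35.2
```

```bash
python3 -c "
from h import *;rep()"
```

```text
t4.83 pos [507.85 114.36  87.68] az -32.38 j6 43.71 Fw [-1.35  1.66  5.18] Ftool [-5.17 -2.03 -0.68] T [ 0.33   0.363 -0.096] w 35.15 eff6 -0.126 tilt [0.0006 0.0012]
```

>>> {"api": "jog_arm", "payload": {
  "plan": [0, 0, 0, -0.25, 0, 0, 0, -0.25, 0, 0, 0, 0, 0, 0, 0, 0]
}}

```text
time_s: 5.17
ee_pos: [507.8, 114.4, 87.7]
ee_rot: [-171.8, 89.9, 68.9]
force: [-2.3, 2.5, 5.2]
gripper_width: 35.3
```

```bash
python3 -c "
from h import *;rep()"
```

```text
t5.17 pos [507.78 114.39  87.69] az -29.37 j6 40.70 Fw [-2.32  2.47  5.2 ] Ftool [-5.2  -3.23 -1.03] T [ 0.258  0.364 -0.059] w 35.34 eff6 -0.088 tilt [0.0005 0.0012]
```

>>> {"api": "jog_arm", "payload": {
  "plan": [0, 0, 0, -0.5, 0, 0, 0, -0.5, 0, 0, 0, -0.5, 0, 0, 0, -0.5, 0, 0, 0, -0.5, 0, 0, 0, -0.5, 0, 0, 0, 0, 0, 0, 0, 0]
}}

```text
time_s: 5.83
ee_pos: [507.5, 114.5, 87.7]
ee_rot: [-161.5, 89.9, 97.1]
force: [-1.9, 2.0, 6.4]
gripper_width: 35.1
```

```bash
python3 -c "
from h import *;rep()"
```

```text
t5.83 pos [507.48 114.52  87.68] az -11.36 j6 22.69 Fw [-1.85  2.02  6.44] Ftool [-6.43 -2.22 -1.62] T [ 0.309  0.456 -0.036] w 35.07 eff6 -0.040 tilt [-0.0002  0.0014]
```

>>> {"api": "jog_arm", "payload": {
  "plan": [0, 0, 0, -0.25, 0, 0, 0, -0.25, 0, 0, 0, 0, 0, 0, 0, 0]
}}

```text
time_s: 6.17
ee_pos: [507.4, 114.5, 87.6]
ee_rot: [-156.7, 89.9, 104.9]
force: [-1.7, 1.5, 6.8]
gripper_width: 35.1
```

```bash
python3 -c "
from h import *;rep()"
```

```text
t6.17 pos [507.4  114.5   87.65] az -8.39 j6 19.71 Fw [-1.72  1.47  6.81] Ftool [-6.81 -1.92 -1.22] T [ 0.341  0.456 -0.046] w 35.10 eff6 -0.117 tilt [-0.0004  0.0014]
```

>>> {"api": "jog_arm", "payload": {
  "plan": [0, 0, 0, -0.5, 0, 0, 0, -0.5, 0, 0, 0, -0.5, 0, 0, 0, -0.5, 0, 0, 0, -0.5, 0, 0, 0, -0.5, 0, 0, 0, -0.5, 0, 0, 0, 0, 0, 0, 0, -0.25, 0, 0, 0, -0.25, 0, 0, 0, 0, 0, 0, 0, 0]
}}

```text
time_s: 7.17
ee_pos: [507.0, 114.5, 87.6]
ee_rot: [-152.3, 89.9, 133.3]
force: [-3.3, 2.7, 7.5]
gripper_width: 35.9
```

```bash
python3 -c "
from h import *;rep()"
```

```text
t7.17 pos [506.98 114.5   87.64] az 15.61 j6 -4.29 Fw [-3.26  2.68  7.5 ] Ftool [-7.49 -2.42 -3.47] T [ 0.368  0.666 -0.09 ] w 35.90 eff6 -0.117 tilt [-0.0013  0.0014]
```

>>> {"api": "jog_arm", "payload": {
  "plan": [0, 0, 0, -0.5, 0, 0, 0, -0.5, 0, 0, 0, -0.5, 0, 0, 0, -0.5, 0, 0, 0, -0.5, 0, 0, 0, -0.5, 0, 0, 0, -0.5, 0, 0, 0, 0, 0, 0, 0, -0.25, 0, 0, 0, -0.25, 0, 0, 0, 0, 0, 0, 0, 0]
}}

```text
time_s: 8.17
ee_pos: [506.6, 114.3, 87.7]
ee_rot: [-154.0, 89.9, 155.6]
force: [-3.6, 2.5, 7.8]
gripper_width: 35.5
```

```bash
python3 -c "
from h import *;rep()"
```

```text
t8.17 pos [506.59 114.32  87.67] az 39.62 j6 -28.29 Fw [-3.58  2.49  7.81] Ftool [-7.8  -1.18 -4.22] T [ 0.308  0.738 -0.101] w 35.52 eff6 -0.117 tilt [-0.0021  0.001 ]
```

>>> {"api": "jog_arm", "payload": {
  "plan": [0, 0, 0, -0.5, 0, 0, 0, -0.5, 0, 0, 0, -0.5, 0, 0, 0, -0.5, 0, 0, 0, -0.5, 0, 0, 0, -0.5, 0, 0, 0, -0.5, 0, 0, 0, 0, 0, 0, 0, -0.25, 0, 0, 0, -0.25, 0, 0, 0, 0, 0, 0, 0, 0]
}}

```text
time_s: 9.17
ee_pos: [506.3, 113.9, 87.7]
ee_rot: [-160.8, 89.8, 172.8]
force: [-4.1, 0.5, 9.0]
gripper_width: 35.2
```

```bash
python3 -c "
from h import *;rep()"
```

```text
t9.17 pos [506.31 113.94  87.68] az 63.62 j6 -52.28 Fw [-4.08  0.5   9.  ] Ftool [-8.99 -1.37 -3.9 ] T [ 0.032  0.854 -0.184] w 35.22 eff6 -0.173 tilt [-0.0028  0.0004]
```

>>> {"api": "jog_arm", "payload": {
  "plan": [0, 0, 0, -0.25, 0, 0, 0, 0, 0, 0, 0, 0]
}}

```text
time_s: 9.42
ee_pos: [506.3, 113.9, 87.6]
ee_rot: [-161.3, 89.8, 173.8]
force: [-4.3, 0.6, 9.3]
gripper_width: 35.1
```

```bash
python3 -c "
from h import *;rep()"
```

```text
t9.42 pos [506.29 113.92  87.64] az 65.11 j6 -53.77 Fw [-4.25  0.58  9.3 ] Ftool [-9.29 -1.27 -4.13] T [ 0.063  0.83  -0.2  ] w 35.15 eff6 -0.219 tilt [-0.0029  0.0003]
```

>>> {"api": "jog_arm", "payload": {
  "plan": [0, 0, 0, -0.2, 0, 0, 0, 0, 0, 0, 0, 0]
}}

```text
time_s: 9.67
ee_pos: [506.3, 113.9, 87.6]
ee_rot: [-164.5, 89.8, 171.8]
force: [-4.4, 0.6, 9.2]
gripper_width: 35.6
```

```bash
python3 -c "
from h import *;rep()"
```

```text
t9.67 pos [506.3  113.93  87.65] az 66.30 j6 -54.97 Fw [-4.37  0.57  9.18] Ftool [-9.17 -1.24 -4.26] T [ 0.127  0.801 -0.292] w 35.63 eff6 -0.240 tilt [-0.0028  0.0004]
```

>>> {"api": "jog_arm", "payload": {
  "plan": [0, 0, 0, 0.3, 0, 0, 0, 0.3, 0, 0, 0, 0.35, 0, 0, 0, 0, 0, 0, 0, 0]
}}

```text
time_s: 10.08
ee_pos: [506.3, 114.0, 87.6]
ee_rot: [-158.3, 89.8, 172.4]
force: [-5.0, 0.8, 9.3]
gripper_width: 35.1
```

```bash
python3 -c "
from h import *;rep()"
```

```text
t10.08 pos [506.35 114.    87.65] az 60.64 j6 -49.29 Fw [-4.96  0.77  9.28] Ftool [-9.27 -1.77 -4.73] T [ 0.096  0.792 -0.023] w 35.15 eff6 -0.046 tilt [-0.0027  0.0004]
```

>>> {"api": "jog_arm", "payload": {
  "plan": [0, 0, 0, 0, 0, 0, 0, 0, 0, 0, 0, 0, 0, 0, 0, 0],
  "claw": 4.6
}}

```text
time_s: 10.42
ee_pos: [507.7, 113.8, 86.7]
ee_rot: [-137.4, 90.0, -166.8]
force: [0.3, 0.3, -0.1]
gripper_width: 45.8
```

```bash
python3 -c "
from h import *;rep()"
```

```text
t10.42 pos [507.65 113.75  86.66] az 60.67 j6 -49.30 Fw [ 0.32  0.29 -0.07] Ftool [0.07 0.41 0.13] T [-0.004  0.04   0.003] w 45.77 eff6 -0.000 tilt [-0.0004 -0.0001]
```

>>> {"api": "jog_arm", "payload": {
  "plan": [0, -0.04, -0.02, 0, 0, 0, 0, 0, 0, 0, 0, 0, 0, 0, 0, 0, 0, 0, 0, 0, 0, 0, 0, 0],
  "claw": 3.0,
  "newtons": 40
}}

```text
time_s: 10.92
ee_pos: [507.3, 113.5, 86.8]
ee_rot: [-134.1, 90.0, -163.4]
force: [0.6, -0.7, -2.0]
gripper_width: 35.3
```

```bash
python3 -c "
from h import *;rep()"
```

```text
t10.92 pos [507.27 113.48  86.76] az 60.66 j6 -49.32 Fw [ 0.57 -0.68 -2.03] Ftool [ 2.03 -0.32  0.83] T [-0.087 -0.004 -0.025] w 35.35 eff6 -0.018 tilt [-0.0004 -0.0001]
```

>>> {"api": "jog_arm", "payload": {
  "plan": [0, 0, 0, 0.5, 0, 0, 0, 0.5, 0, 0, 0, 0.5, 0, 0, 0, 0.5, 0, 0, 0, 0.5, 0, 0, 0, 0.5, 0, 0, 0, 0.5, 0, 0, 0, 0.5, 0, 0, 0, 0, 0, 0, 0, 0]
}}

```text
time_s: 11.75
ee_pos: [507.3, 113.5, 86.8]
ee_rot: [-105.4, 90.0, -158.7]
force: [1.1, -1.9, -2.5]
gripper_width: 35.3
```

```bash
python3 -c "
from h import *;rep()"
```

```text
t11.75 pos [507.25 113.45  86.76] az 36.74 j6 -25.39 Fw [ 1.1  -1.92 -2.55] Ftool [ 2.55 -0.27  2.19] T [-0.15  -0.032  0.006] w 35.33 eff6 0.018 tilt [-0.0004 -0.0002]
```

>>> {"api": "jog_arm", "payload": {
  "plan": [0, 0, 0, 0.5, 0, 0, 0, 0.5, 0, 0, 0, 0.5, 0, 0, 0, 0.5, 0, 0, 0, 0.5, 0, 0, 0, 0.5, 0, 0, 0, 0.5, 0, 0, 0, 0.5, 0, 0, 0, 0, 0, 0, 0, 0]
}}

```text
time_s: 12.58
ee_pos: [507.3, 113.4, 86.8]
ee_rot: [-78.5, 90.0, -155.7]
force: [0.1, -0.8, -2.1]
gripper_width: 35.6
```

```bash
python3 -c "
from h import *;rep()"
```

```text
t12.58 pos [507.26 113.44  86.77] az 12.78 j6 -1.43 Fw [ 0.07 -0.82 -2.07] Ftool [ 2.07 -0.11  0.81] T [-0.297 -0.042  0.003] w 35.63 eff6 -0.009 tilt [-0.0003 -0.0002]
```

>>> {"api": "jog_arm", "payload": {
  "plan": [0, 0, 0, 0.5, 0, 0, 0, 0.5, 0, 0, 0, 0.5, 0, 0, 0, 0.5, 0, 0, 0, 0.5, 0, 0, 0, 0.5, 0, 0, 0, 0.5, 0, 0, 0, 0.5, 0, 0, 0, 0, 0, 0, 0, 0]
}}

```text
time_s: 13.42
ee_pos: [507.2, 113.5, 86.8]
ee_rot: [-51.3, 90.0, -152.5]
force: [-0.7, -1.6, -3.2]
gripper_width: 35.3
```

```bash
python3 -c "
from h import *;rep()"
```

```text
t13.42 pos [507.24 113.46  86.76] az -11.20 j6 22.55 Fw [-0.75 -1.57 -3.2 ] Ftool [ 3.2  -0.43  1.69] T [-0.372 -0.009 -0.006] w 35.30 eff6 0.001 tilt [-0.0004 -0.0002]
```

>>> {"api": "jog_arm", "payload": {
  "plan": [0, 0, 0, 0.5, 0, 0, 0, 0.5, 0, 0, 0, 0.5, 0, 0, 0, 0.5, 0, 0, 0, 0.5, 0, 0, 0, 0.5, 0, 0, 0, 0.5, 0, 0, 0, 0.5, 0, 0, 0, 0, 0, 0, 0, 0]
}}

```text
time_s: 14.25
ee_pos: [507.2, 113.4, 86.8]
ee_rot: [-31.9, 90.0, -157.1]
force: [1.5, -1.1, -4.6]
gripper_width: 35.2
```

```bash
python3 -c "
from h import *;rep()"
```

```text
t14.25 pos [507.21 113.44  86.77] az -35.19 j6 46.54 Fw [ 1.5  -1.09 -4.59] Ftool [4.59 1.86 0.03] T [-0.417  0.044 -0.023] w 35.22 eff6 -0.014 tilt [-0.0005 -0.0002]
```

>>> {"api": "jog_arm", "payload": {
  "plan": [0, 0, 0, 0, 0, 0, 0, 0, 0, 0, 0, 0, 0, 0, 0, 0],
  "claw": 5.5
}}

```text
time_s: 14.58
ee_pos: [507.8, 113.8, 87.4]
ee_rot: [147.9, 89.9, 22.6]
force: [0.0, -0.3, 0.4]
gripper_width: 54.9
```

```bash
python3 -c "
from h import *;rep()"
```

```text
t14.58 pos [507.84 113.79  87.37] az -35.31 j6 46.65 Fw [ 0.03 -0.28  0.4 ] Ftool [-0.4   0.18  0.21] T [-0.115  0.099  0.027] w 54.86 eff6 -0.005 tilt [0.0012 0.0005]
```

>>> {"api": "jog_arm", "payload": {
  "plan": [-0.8, 0, 0, 0, -1.5, 0, 0, 0, -2, 0, 0, 0, -2, 0, 0, 0, -2, 0, 0, 0, -0.7, 1, 0.3, 0, 0, 2.5, 0.7, 0, 0, 2.5, 0.7, 0, 0, 2, 0.5, 0, 0, 1.2, 0.3, 0, 0, 0, 0, 0, 0, 0, 0, 0],
  "claw": 5.5
}}

```text
time_s: 15.58
ee_pos: [567.7, 39.7, 176.4]
ee_rot: [-75.2, 89.9, 159.4]
force: [0.6, 0.4, -0.5]
gripper_width: 54.6
```

```bash
python3 - <<'E'
from h import *
rep(); s=env.state()
im=env.grab_frame('wrist'); cv2.imwrite('pics/w3.png',im[:,:,::-1])
C=cam('wrist',s); p=proj(C,[568.2,40.5,73]);print(p)
u,v=map(int,p);print(u-75,v-55)
cv2.imwrite('pics/w3z.png',cv2.resize(im[v-55:v+55,u-75:u+75,::-1],None,fx=5,fy=5,interpolation=cv2.INTER_CUBIC))
E
```

```text
t15.58 pos [567.73  39.65 176.45] az -35.41 j6 38.21 Fw [ 0.63  0.37 -0.46] Ftool [ 0.45  0.3  -0.67] T [-0.139  0.143 -0.073] w 54.63 eff6 -0.017 tilt [-0.0014  0.0005]
[319.13766518 205.49948609]
244 150
```

View pics/w3.png

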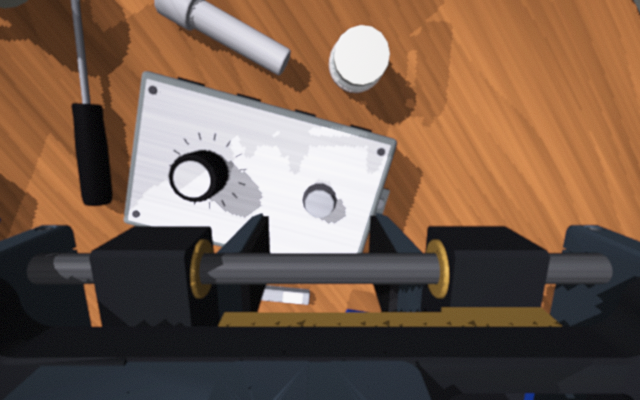

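View pics/w3z.png

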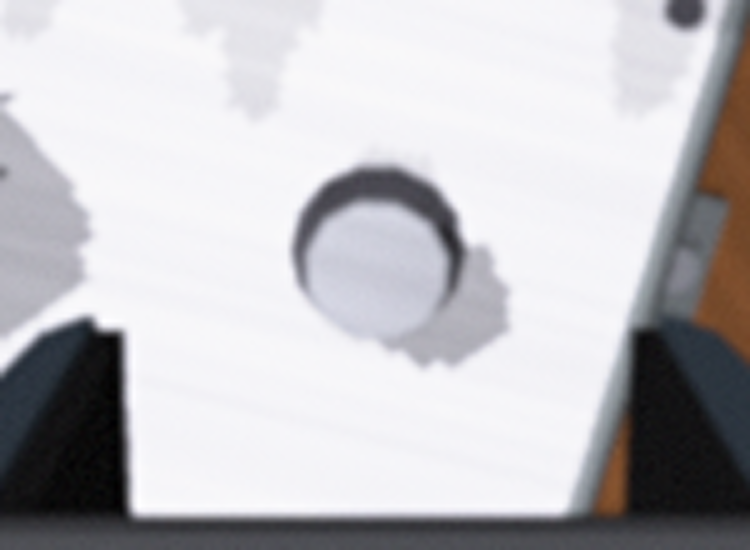

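>>> {"api": "jog_arm", "payload": {
  "plan": [0.8, 0, -0.17, 0, 1, 0, 0, 0, 1, 0, 0, 0, 1, 0, 0, 0, 1, 0, 0, 0, 1, 0, 0, 0, 1, 0, 0, 0, 0.5, 0, 0, 0, 0.2, 0, 0, 0, 0, 0, 0, 0, 0, 0, 0, 0],
  "claw": 0,
  "newtons": 20
}}

```text
time_s: 16.55
ee_pos: [569.3, 41.3, 102.2]
ee_rot: [136.2, 90.0, 10.9]
force: [-0.0, 0.4, -1.0]
gripper_width: 0.5
```

```bash
python3 -c "
from h import *;rep()"
```

```text
t16.55 pos [569.32  41.34 102.19] az -35.34 j6 38.34 Fw [-0.    0.39 -1.02] Ftool [ 1.02 -0.23 -0.32] T [-0.089  0.075 -0.027] w 0.52 eff6 -0.000 tilt [0.0007 0.0001]
```

>>> {"api": "jog_arm", "payload": {
  "plan": [0.15, 0, 0, 0, 0.15, 0, 0, 0, 0.15, 0, 0, 0, 0, 0, 0, 0, 0, 0, 0, 0]
}}

```text
time_s: 16.97
ee_pos: [569.0, 41.3, 97.5]
ee_rot: [173.0, 90.0, 47.7]
force: [0.1, -0.5, 0.4]
gripper_width: 0.4
```

>>> {"api": "jog_arm", "payload": {
  "plan": [0.1, 0, 0, 0, 0, 0, 0, 0, 0, 0, 0, 0]
}}

```text
time_s: 17.22
ee_pos: [569.0, 41.4, 96.5]
ee_rot: [146.5, 90.0, 21.1]
force: [1.0, -0.4, 0.4]
gripper_width: 0.2
```

>>> {"api": "jog_arm", "payload": {
  "plan": [0.1, 0, 0, 0, 0, 0, 0, 0, 0, 0, 0, 0]
}}

```text
time_s: 17.47
ee_pos: [569.0, 41.3, 95.5]
ee_rot: [148.3, 90.0, 23.0]
force: [0.5, -0.3, 1.0]
gripper_width: 0.6
```

>>> {"api": "jog_arm", "payload": {
  "plan": [0.1, 0, 0, 0, 0, 0, 0, 0, 0, 0, 0, 0]
}}

```text
time_s: 17.72
ee_pos: [569.0, 41.4, 94.4]
ee_rot: [161.2, 90.0, 35.9]
force: [-0.6, 0.3, 0.5]
gripper_width: 0.8
```

>>> {"api": "jog_arm", "payload": {
  "plan": [0.1, 0, 0, 0, 0, 0, 0, 0, 0, 0, 0, 0]
}}

```text
time_s: 17.97
ee_pos: [569.0, 41.4, 93.3]
ee_rot: [162.6, 90.0, 37.3]
force: [1.4, 0.2, 0.3]
gripper_width: 0.8
```

```bash
python3 - <<'E'
from h import *
rep()
im=env.grab_frame('side'); cv2.imwrite('pics/s4.png',im[:,:,::-1])
cv2.imwrite('pics/s4z.png',cv2.resize(im[130:230,250:390,::-1],None,fx=5,fy=5,interpolation=cv2.INTER_CUBIC))
E
```

```text
t17.97 pos [569.03  41.37  93.35] az -35.34 j6 38.34 Fw [1.37 0.19 0.31] Ftool [-0.31  1.01 -0.95] T [-0.058 -0.002  0.034] w 0.81 eff6 0.001 tilt [0.0001 0.0001]
```

View pics/s4z.png

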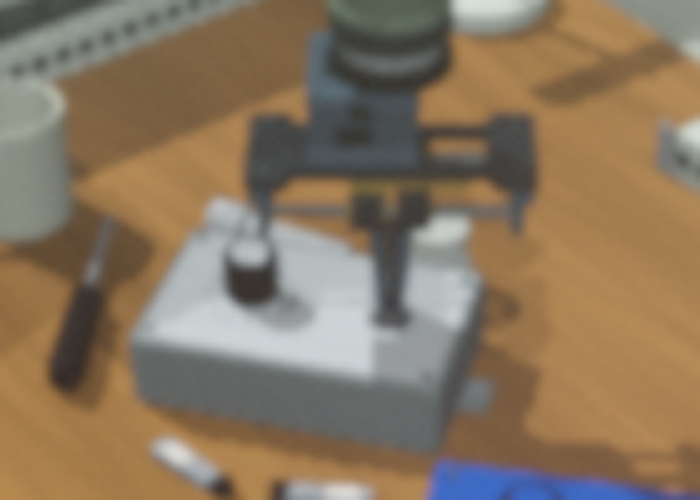

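>>> {"api": "jog_arm", "payload": {
  "plan": [0.1, 0, 0, 0, 0, 0, 0, 0, 0, 0, 0, 0]
}}

```text
time_s: 18.27
ee_pos: [569.0, 41.3, 92.3]
ee_rot: [173.9, 90.0, 48.5]
force: [0.5, 0.1, 0.8]
gripper_width: 0.4
```

>>> {"api": "jog_arm", "payload": {
  "plan": [0.1, 0, 0, 0, 0, 0, 0, 0]
}}

```text
time_s: 18.43
ee_pos: [569.0, 41.4, 91.3]
ee_rot: [171.3, 90.0, 46.0]
force: [-0.1, -0.9, 1.4]
gripper_width: 0.4
```

```bash
python3 - <<'E'
from h import *
rep()
s=env.state()
im=env.grab_frame('wrist'); cv2.imwrite('pics/w5.png',im[:,:,::-1])
im=env.grab_frame('scene'); cv2.imwrite('pics/c5z.png',cv2.resize(im[165:285,300:450,::-1],None,fx=5,fy=5,interpolation=cv2.INTER_CUBIC))
E
```

```text
t18.43 pos [569.01  41.36  91.34] az -35.34 j6 38.33 Fw [-0.05 -0.94  1.43] Ftool [-1.43  0.5   0.8 ] T [-0.095  0.076 -0.012] w 0.43 eff6 0.001 tilt [0.0001 0.0001]
```

View pics/w5.png

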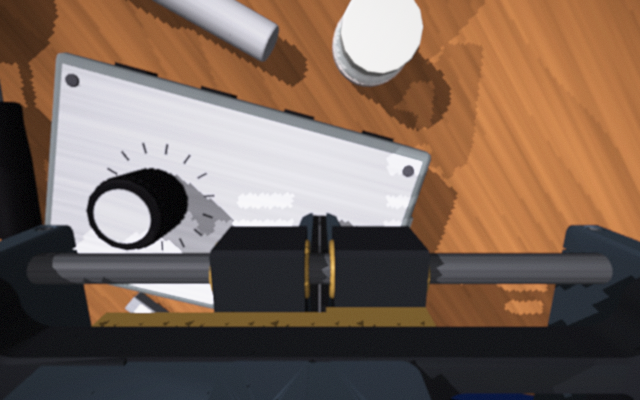

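View pics/c5z.png

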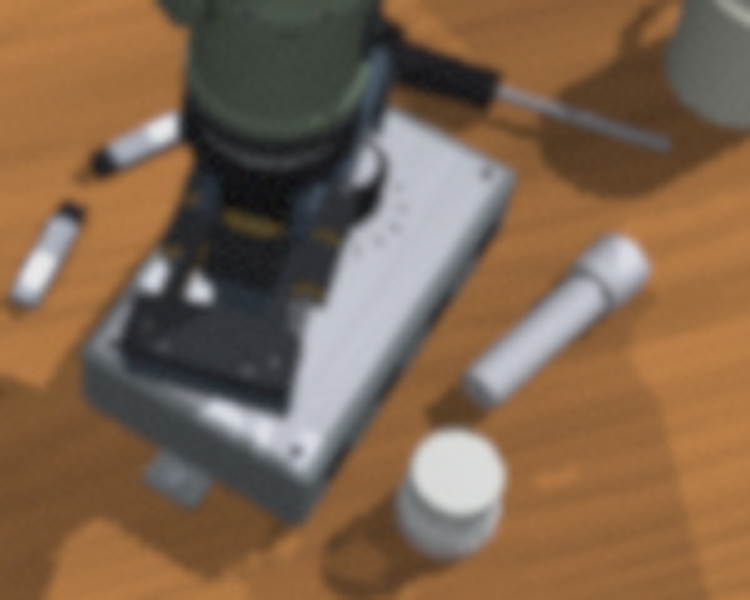

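>>> {"api": "jog_arm", "payload": {
  "plan": [0.1, 0, 0, 0, 0, 0, 0, 0]
}}

```text
time_s: 18.7
ee_pos: [569.0, 41.4, 90.4]
ee_rot: [156.0, 90.0, 30.6]
force: [-0.1, -0.3, 1.4]
gripper_width: 0.3
```

>>> {"api": "jog_arm", "payload": {
  "plan": [0.1, 0, 0, 0, 0, 0, 0, 0]
}}

```text
time_s: 18.87
ee_pos: [569.0, 41.4, 89.3]
ee_rot: [159.7, 90.0, 34.3]
force: [1.2, -0.9, 0.7]
gripper_width: 0.5
```

>>> {"api": "jog_arm", "payload": {
  "plan": [0.1, 0, 0, 0, 0, 0, 0, 0]
}}

```text
time_s: 19.03
ee_pos: [569.0, 41.4, 88.3]
ee_rot: [175.7, 90.0, 50.4]
force: [0.8, 0.2, 0.5]
gripper_width: 0.4
```

>>> {"api": "jog_arm", "payload": {
  "plan": [0.1, 0, 0, 0, 0, 0, 0, 0]
}}

```text
time_s: 19.2
ee_pos: [569.1, 41.4, 88.3]
ee_rot: [140.0, 90.0, 14.7]
force: [-1.4, 0.5, 6.5]
gripper_width: 0.4
```

>>> {"api": "jog_arm", "payload": {
  "plan": [0.1, 0, 0, 0, 0, 0, 0, 0]
}}

```text
time_s: 19.37
ee_pos: [569.0, 41.4, 88.2]
ee_rot: [132.1, 90.0, 6.7]
force: [-3.7, -0.4, 11.7]
gripper_width: 0.2
```

>>> {"api": "jog_arm", "payload": {
  "plan": [-0.3, 0, 0, 0, -0.8, 0, 0, 0, -1.5, 0, 0, 0, -1.5, 0, 0, 0, -1.5, 0, 0, 0, -1.5, 0, 0, 0, -1.3, 0, 0, 0, -0.6, 0, 0, 0, 0, 0, 0, 0, 0, 0, 0, 0],
  "claw": 5.5
}}

```text
time_s: 20.2
ee_pos: [568.8, 41.4, 176.2]
ee_rot: [-66.7, 90.0, 167.9]
force: [-0.2, -0.4, 0.8]
gripper_width: 54.7
```

```bash
python3 - <<'E'
from h import *
rep(); s=env.state()
im=env.grab_frame('wrist'); cv2.imwrite('pics/w6.png',im[:,:,::-1])
C=cam('wrist',s); p=proj(C,[568.8,41.4,73]);print(p,proj(C,[568.8,41.4,63]),'ppmm',np.linalg.norm(proj(C,[569.8,41.4,63])-proj(C,[568.8,41.4,63])))
u,v=map(int,p);print(u-75,v-55)
cv2.imwrite('pics/w6z.png',cv2.resize(im[v-55:v+55,u-75:u+75,::-1],None,fx=5,fy=5,interpolation=cv2.INTER_CUBIC))
E
```

```text
t20.20 pos [568.77  41.36 176.2 ] az -35.34 j6 38.34 Fw [-0.19 -0.4   0.81] Ftool [-0.81  0.07  0.44] T [-0.059  0.089 -0.01 ] w 54.69 eff6 0.001 tilt [-0.0003  0.0001]
[319.12821461 206.72543495] [319.13713349 203.51219204] ppmm 1.203556141418788
244 151
```

View pics/w6.png

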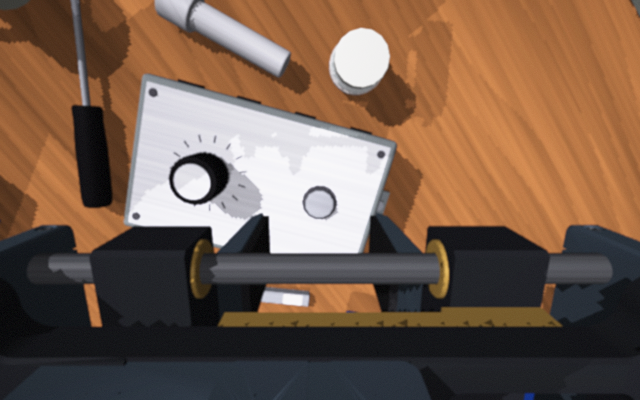

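View pics/w6z.png

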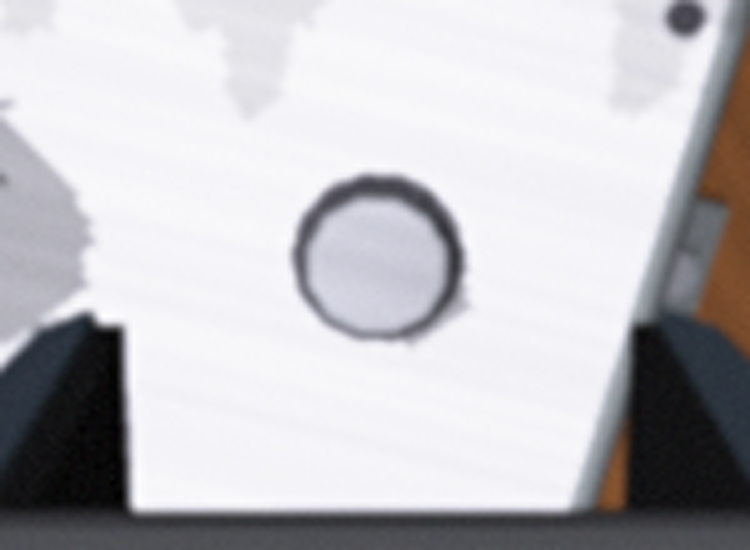

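```bash
python3 - <<'E'
from h import *
im=env.grab_frame('side'); cv2.imwrite('pics/s7z.png',cv2.resize(im[140:240,230:370,::-1],None,fx=5,fy=5,interpolation=cv2.INTER_CUBIC))
E
```

```text
(no output)
```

View pics/s7z.png

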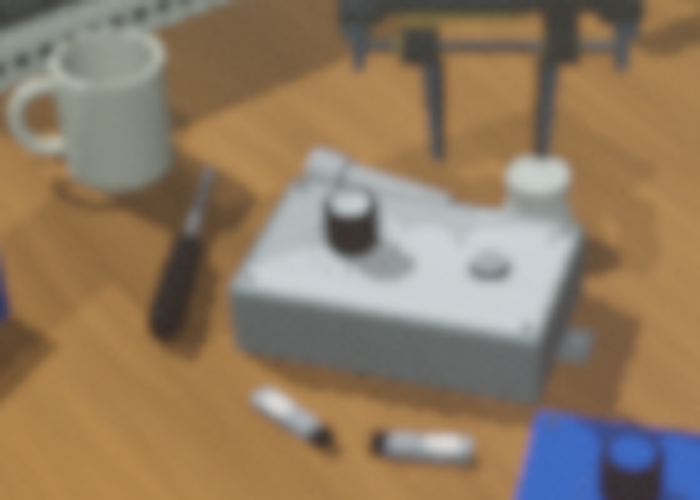

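The side view shows the bolt head low on the panel, at about (490,265) in the crop. The bystanders look undisturbed and the gripper is clear of everything.

```bash
python3 -c "
from workcell import env
print(env.job_done())"
```

```text
the job is handed in; nothing more can be done
None
```

The knob is set four clicks clockwise from its end stop and the bolt is pushed fully down. I handed the job in at about 20 s.

**End stop:** I turned the knob anticlockwise through four clicks. On going past the fourth rest position the moment rose to about 0.2–0.29 N m, against about 0.1 N m for the earlier clicks. I went no further than 5.7° past that rest position; the strain limit is 8.6°. I then turned back to the rest position, let go, and regripped on a better centre.

**Four clicks:** I turned 95.9° clockwise, checking after each 24° that the moment was near zero, as it should be at rest. That brought the knob back to its starting setting, so it had started four clicks from the stop.

**Bolt:** The bolt went down without meeting the gate and came to a hard stop with the fingertips at 63.2 mm, where 63 mm is fully down. The highest push I read was about 12 N. The wrist and side pictures afterwards show the head low on the panel, the neighbouring items that were in view unmoved, and the gripper clear.

**What disagreed:**
- The side camera put the knob and bolt about 7 mm off in y from the other views, so I used the wrist camera and the feel of the grip instead.
- While the bolt was going down the force read only about 1 N, less than the 3 N of friction stated.
- The moment at the stop rose less than the stated stiffness predicts, probably because of give or slight slip in the grip.

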